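Hold a roller pump's spring-loaded track open for loading

ROBOT

A 6-joint arm with a two-finger parallel gripper is mounted at the origin on a cart in front of the work surface, level with it; the furniture and walls round the work are solid. World frame = base frame: x ahead of the robot, y to its left, z up, the work surface at z = 0. Lengths are in m, angles in rad, forces in N, time in s.
With the tool pointing down it reaches from about 0.3 to 0.875 m from the base axis. Payload 6.4 kg.
Tool frame: the origin (TCP) lies between the finger pads; the fingertips stand 22 mm ahead of it and the grasp point (between the pads) lies 3 mm ahead of it; z points along the fingers, y is the line along which they close (so a half turn about z gives the same grasp; the last joint's range is limited). The gripper opens to 85 mm and grips with 20 to 120 N. Pads are 22 mm wide; open, the fingers measure 114 mm over their backs; the gripper's body (76 mm by 85 mm) begins 54 mm behind the grasp point. The pads swing forward as they close: fully open they stand 13 mm farther back than shut.
Start: joints at [-0.206, 0.181, 1.607, -0, 1.354, -0.206], TCP at [0.575, 0, 0.223] pointing down, gripper open.
Joint ranges: [-2.99, 2.99], [-0.89, 2.07], [0.3, 2.58], [-1.14, 4.28], [0, 2.63], [-3.12, 3.12]. Speed limits (rad/s): [2.57, 2.57, 3.01, 3.14, 3.14, 3.14].

INTERFACE

Orientations are given as [roll, pitch, yaw] about the fixed x, y, z axes, in that order (R = Rz(yaw) Ry(pitch) Rx(roll)).
In Python, from rig import * gives the robot as it stands.
- The arm moves only by the shell command python3 -m creep 'ROWS' [FORCE]. ROWS is JSON, a list of rows, each an object with "rotation": the turn, a rotation vector about the world's x, y, z each as a share of 0.15 rad, from -1 to 1, a list of three; "xyz": the shift along the world's x, y, z each as a share of 5 cm, from -1 to 1, a list of three; "jaw": the closure, from 0 (fully open) to 1 (shut). A call has 1 to 12 rows; each row shifts and turns the commanded pose from where the row before left it; what a row does not reach is not made up. A row lasts 1/8 s, in which the tool goes at most 62.5 mm and 10.7 degrees, less where a joint would pass 70% of its speed; a pose out of reach is approached as far as the arm can. A call with a number of a shift or a turn outside -1 to 1 is refused whole. A call with a gripper value outside its range is refused whole. The fingers move at their own pace and stop on an object; FORCE is the grip in N (left out, the last holds). Time passes only in rows, so rows that do not move let the fingers close. It gives the time, the measured TCP pose, the force, the opening and the grip force at its end, in the units of the state.
- read_state(): the state, without advancing time (a new reading comes with each control period).
- snapshot(name): name is "scene" or "side" or "wrist"; returns (picture, depth): 400x640x3 uint8, red, green, blue; 400x640 float32, m along the optical axis (not along the pixel's ray), 0 where there is no reading.
- get_calibration(name): a dict with "fx", "fy", "cx", "cy" (pixels), "rvec" (rotation vector, rad) and "tvec" (3), from world to camera coordinates, as OpenCV has them; the wrist camera has in their place "T_tool_cam" (4x4, takes a point from camera to tool coordinates, whose origin is the TCP and whose axes are the flange's). Camera axes: x right, y down, z forward; pixel columns grow to the right and rows downward; lengths in m; the calibration is good to about 2 mm. A picture is of the moment at which its call begins: read the wrist's pose just before it. get_calibration takes no time and is no camera call.
- job_done(): hands the job in; it is judged then, once.
The state is a dict: "time_s": time; "qpos": joint angles; "qd": joint speeds; "joint_efforts": joint torques, N m; "tool_pos": TCP position; "tool_rot": TCP orientation; "wrist_force": force on the tool from outside, world axes, zero at the start; "wrist_torque": the same for the moment, N m; "opening": finger opening in m; "grip_force": force on a finger pad.
Only numpy, scipy, OpenCV 4.12 (cv2) and the standard library are available. Lean on these libraries where they do the work, as an engineer would, in place of code of your own. Each camera call takes 0.05 s, during which the arm holds its last target. There are 200 camera calls.

TASK

The head of the bench roller pump is to be loaded with new tubing: move the red-knobbed drive selector from its running notch into the middle notch with the green mark, not on into the third one, so that the drive is free and the swing track is unlocked. Then take the track's blue grip and swing it away from the rotor against its spring, right up to the stop, and hold it there: finish with the fingers still on the grip keeping the track fully open, since it snaps shut when let go. Leave the things standing round the pump where they are.

Things in the scene. Friction and masses are not known exactly. Their poses are not given: they have to be found in the camera images.
- pump: bench roller pump, white housing 210 x 250 x 78 mm with an aluminium deck on top at 85 mm above the worktop; fixed, it does not slide. Origin: centre of its underside; z up; its front panel with display faces its own -x. The rotor with three rollers (70 mm across, top of its hub 40 mm above the deck) stands on the deck at [0.020, 0.010] of this frame.
- selector (a joint): drive selector lever, turning level about selector_axis; rad, positive anticlockwise seen from above. A sprung ball drops into three V notches: +0.70 running (start), 0.00 free (middle, green mark), -0.70 reverse (not wanted). Within 0.1 of a notch it settles by itself; elsewhere it stays where left. Leaving a notch takes 7 N at the knob. Only at 0.00 is the track unlocked.
- selector_knob (a point): centre of the selector's red ball-shaped knob, 22 mm across, 131 mm above the worktop, on an 8 mm stem; the lever's flat arm below it has its top at 102 mm. Moves with the lever, on a circle of 50 mm about selector_axis.
- selector_axis (a point): point on the selector's upright axis at the height of the knob's centre (the cup below it reaches 102 mm above the worktop)
- free_mark (a point): green dot, 8 mm across, on the deck (86 mm above the worktop) in line with the middle notch, 61.5 mm from selector_axis; smaller white dots mark the two other notches
- track (a joint): swing track, the curved aluminium arm round the rotor, turning level about track_pivot; rad, 0 = closed on the rotor, growing as it opens, clockwise seen from above; 0.60 = fully open, hard against its stop. A torsion spring shuts it: about 3 N at the grip when closed, 8 N at the stop. Locked by the selector's slotted cup (gives under 0.03) unless the selector is free.
- track_grip_mid (a point): centre of the blue grip, 25 mm above the grip's foot: an upright ribbed sleeve, 16 mm across, 46 mm tall, from 110 to 156 mm above the worktop; it stands on the track's flat arm (top at 110 mm). Moves with the track, on a circle of 126 mm about track_pivot.
- track_pivot (a point): point on the track's upright pivot axis, on top of its screw, 132 mm above the worktop
- beaker_mid (a point): clear glass beaker, 53 mm across, 70 mm tall; stands near the pump, not to be moved; its centre, half-way up
- amber_bottle_mid (a point): amber bottle with a black screw cap, 46 mm across, 91 mm tall; stands near the pump, not to be moved; its centre, half-way up
- vial_mid (a point): glass vial with a white screw cap, 22 mm across, 51 mm tall; stands near the pump, not to be moved; its centre, half-way up
- round_tin_mid (a point): round pale tin, 60 mm across, 28 mm tall; stands near the pump, not to be moved; its centre, half-way up

How it is judged:
By the outcome, as a careful person would: the job done as asked, in the order asked, and still so for the second after the job is handed in, while the arm keeps its last pose, push and grip.
It also fails if it takes over 45 s, if anything falls off the work surface, if the arm or the gripper's body presses on something with over 40 N, if the wrist force passes 120 N, or if a joint passes its speed limit or range.

## Working session

There is one attempt and no reset: what is moved stays moved. The work goes in short steps, Python scripts to look and compute and a shell command to move; the robot and the scene stay as the last step left them, time stands still between calls to the robot, and variables do not carry over. Pictures are saved under pics/ and viewed, at most 10 in all, crops included, and the job is handed in when it is done.

```bash
mkdir -p pics
cat > h.py <<'E'
from rig import *
import numpy as np, cv2
from scipy.spatial.transform import Rotation as R
def save(name,fn,crop=None,scale=1):
    st=read_state(); im,d=snapshot(name); np.savez('pics/'+fn+'.npz',im=im,d=d,p=st['tool_pos'],r=st['tool_rot'],name=name)
    show(fn,fn,crop,scale)
def show(src,fn,crop=None,scale=1):
    im=np.load('pics/'+src+'.npz')['im']
    if crop: x0,y0,x1,y1=crop; im=im[y0:y1,x0:x1]
    im=cv2.resize(im,None,fx=scale,fy=scale,interpolation=cv2.INTER_CUBIC)
    cv2.imwrite('pics/'+fn+'.png',im[:,:,::-1])
def ray(src,u,v):
    z=np.load('pics/'+src+'.npz'); n=str(z['name']); c=get_calibration(n)
    k=np.array([(u-c['cx'])/c['fx'],(v-c['cy'])/c['fy'],1])
    if n=='wrist':
        T=np.array(c['T_tool_cam']); Rt=R.from_euler('xyz',z['r']).as_matrix()
        Rm=Rt@T[:3,:3]; o=Rt@T[:3,3]+z['p']
    else:
        Rm=R.from_rotvec(np.ravel(c['rvec'])).as_matrix().T; o=-Rm@np.ravel(c['tvec'])
    return o,Rm@k
def atz(src,u,v,h):
    o,d=ray(src,u,v); return (o+d*(h-o[2])/d[2]).round(4)
def atd(src,u,v):
    o,d=ray(src,u,v); D=np.load('pics/'+src+'.npz')['d'][int(v),int(u)]; return (o+d*D).round(4)
E
python3 - <<'E'
from h import *
save('scene','sc1'); save('side','sd1'); print(read_state())
E
```

```text
{'time_s': 0.1, 'qpos': array([-2.06312015e-01,  1.81487477e-01,  1.60788539e+00,  7.20411477e-06,
        1.35381264e+00, -2.06310862e-01]), 'qd': array([ 2.91368288e-04, -4.42155157e-04, -2.74097847e-03,  1.12690150e-03,
       -4.79648673e-05, -9.06800968e-04]), 'joint_efforts': array([-2.02498759e-04, -4.45872438e+01, -3.52238703e+01, -4.27332343e-04,
        4.16999465e-03,  3.20961749e-05]), 'tool_pos': array([5.74497337e-01, 1.18149664e-04, 2.22373534e-01]), 'tool_rot': array([-3.14003502e+00, -3.33180536e-04,  1.57079336e+00]), 'wrist_force': array([ 0.24034924, -0.65262584, -0.1926977 ]), 'wrist_torque': array([ 0.05219882,  0.02146611, -0.05815381]), 'grip_force': 0.0, 'opening': 0.08549706494859555}
```

View pics/sc1.png

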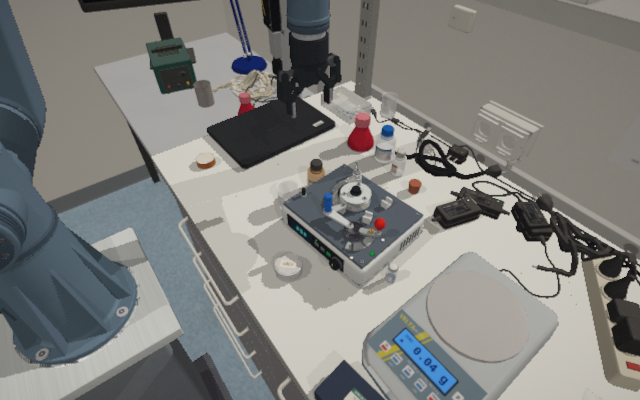

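View pics/sd1.png

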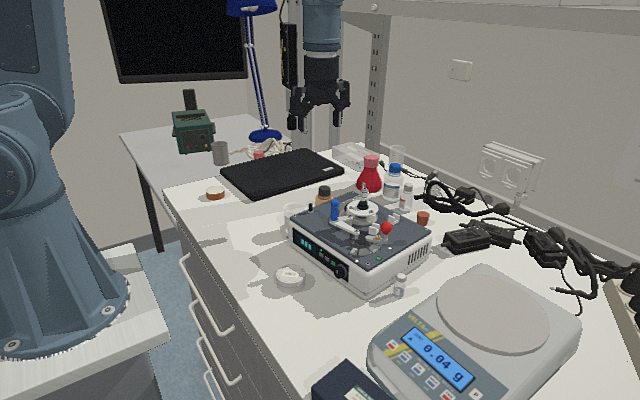

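The pump is at about (350,220) in the scene picture, with its red knob at (380,224), blue grip at (328,202) and green dot near (372,254). Next I'll enlarge that area.

Run:
```python
from h import *
show('sc1','sc1c',(260,150,440,285),4.4); show('sd1','sd1c',(265,170,445,305),4.4)
```

```text
(no output)
```

View pics/sc1c.png

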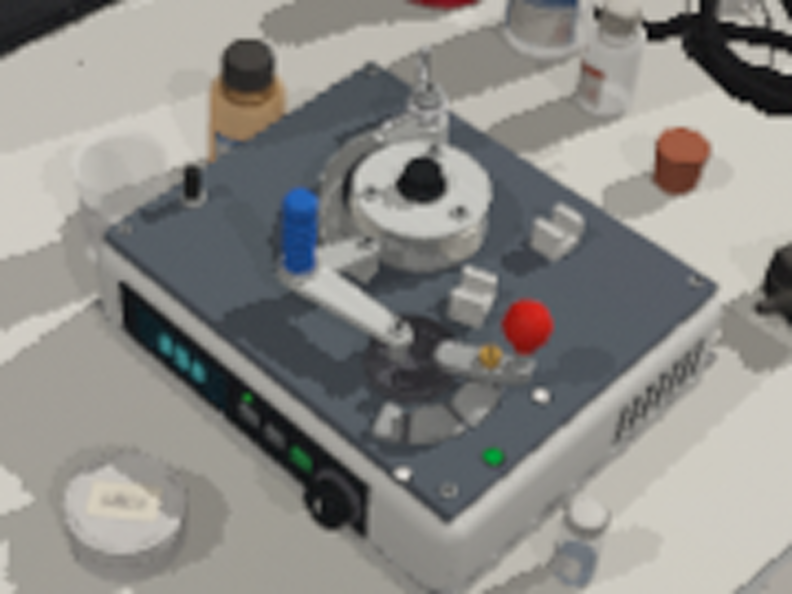

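View pics/sd1c.png

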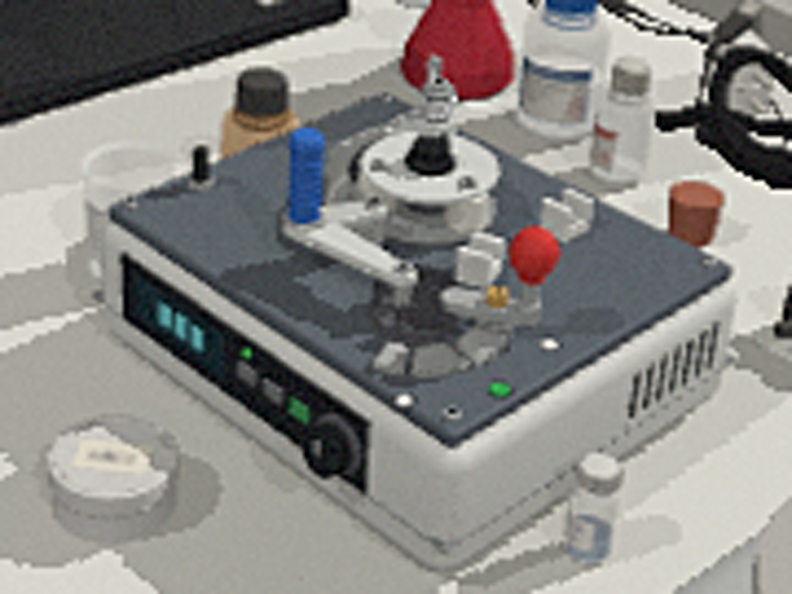

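In the scene crop the red knob is at (527,327), the green dot at (493,457), the white dots at (541,396) and (402,473), and the grip top at (302,197). The pivot screw is probably the bright post at (425,95). The selector slots are around (410,360).

Run:
```python
from h import *
def s(u,v,h): return atz('sc1',260+u/4.4-.4,150+v/4.4-.4,h)
def d(u,v,h): return atz('sd1',265+u/4.4-.4,170+v/4.4-.4,h)
for n,a,b,h in [('knob',(527,327),(535,255),.131),('green',(493,457),(500,389),.086),('whiteA',(541,396),(550,344),.086),('whiteB',(402,473),(403,400),.086),
 ('gripmid',(300,238),(306,178),.135),('griptop',(302,197),(307,137),.154),('griptfoot',(298,270),(304,218),.110),('pivot?',(425,60),(435,62),.132),('pivot base',(428,118),(437,105),.11),
 ('hub',(422,165),(432,140),.125),('cornerL',(105,235),(110,212),.085),('cornerF',(447,520),(452,443),.085),('cornerR',(718,288),(730,270),.085),('cornerB',(372,65),(390,95),.085),
 ('vialcap',(588,510),(602,465),.051),('tin',(125,500),(112,450),.028),('beakertop',(120,160),(133,165),.07),('bottletop',(248,52),(264,80),.091),('post',(192,172),(200,152),.1)]:
  print(n,s(*a,h),d(*b,h))
z=s(527,327,.131);print(atd('sc1',260+527/4.4,150+327/4.4),atd('sc1',260+302/4.4,150+230/4.4))
```

```text
knob [ 0.5474 -0.2693  0.131 ] [ 0.5473 -0.2694  0.131 ]
green [ 0.5139 -0.2908  0.086 ] [ 0.5142 -0.29    0.086 ]
whiteA [ 0.5546 -0.2782  0.086 ] [ 0.5545 -0.2776  0.086 ]
whiteB [ 0.4758 -0.2735  0.086 ] [ 0.4748 -0.2732  0.086 ]
gripmid [ 0.4977 -0.1695  0.135 ] [ 0.4984 -0.1678  0.135 ]
griptop [ 0.5029 -0.1638  0.154 ] [ 0.501 -0.164  0.154]
griptfoot [ 0.499  -0.1667  0.11  ] [ 0.5014 -0.1632  0.11  ]
pivot? [ 0.6291 -0.1038  0.132 ] [ 0.6292 -0.1022  0.132 ]
pivot base [ 0.6183 -0.1212  0.11  ] [ 0.6269 -0.1089  0.11  ]
hub [ 0.5818 -0.158   0.125 ] [ 0.5823 -0.1576  0.125 ]
cornerL [ 0.4494 -0.0711  0.085 ] [ 0.4474 -0.0734  0.085 ]
cornerF [ 0.4761 -0.3035  0.085 ] [ 0.4747 -0.3054  0.085 ]
cornerR [ 0.6705 -0.2797  0.085 ] [ 0.6688 -0.2794  0.085 ]
cornerB [ 0.6415 -0.0482  0.085 ] [ 0.6439 -0.0492  0.085 ]
vialcap [ 0.5487 -0.3215  0.051 ] [ 0.5485 -0.3218  0.051 ]
tin [ 0.3886 -0.1769  0.028 ] [ 0.3898 -0.1725  0.028 ]
beakertop [ 0.4933 -0.0151  0.07  ] [ 0.4939 -0.0164  0.07  ]
bottletop [ 0.5881 -0.0032  0.091 ] [ 0.5874 -0.0048  0.091 ]
post [ 0.5024 -0.0727  0.1   ] [ 0.5037 -0.0687  0.1   ]
[ 0.5428 -0.2744  0.1377] [ 0.4974 -0.1726  0.1419]
```

```bash
python3 -m creep '[{"xyz":[-0.1,-0.7,0.3],"rotation":[0,0,0],"jaw":0.0},{"xyz":[-0.1,-0.8,0.3],"rotation":[0,0,0.5],"jaw":0.0},{"xyz":[-0.1,-0.8,0.2],"rotation":[0,0,0.5],"jaw":0.3},{"xyz":[-0.1,-0.8,0],"rotation":[0,0,0.5],"jaw":0.4},{"xyz":[-0.1,-0.8,0],"rotation":[0,0,0.4],"jaw":0.4},{"xyz":[0,-0.5,0],"rotation":[0,0,0],"jaw":0.4},{"xyz":[0,0,0],"rotation":[0,0,0],"jaw":0.4}]' 20
python3 - <<'E'
from h import *
save('wrist','w1')
E
```

```text
time_s: 0.98
tool_pos: [0.5498, -0.2213, 0.2626]
tool_rot: [-3.141, -0.001, 1.852]
wrist_force: [0.2, -0.3, -0.0]
opening: 0.0516
grip_force: 0.0
```

View pics/w1.png

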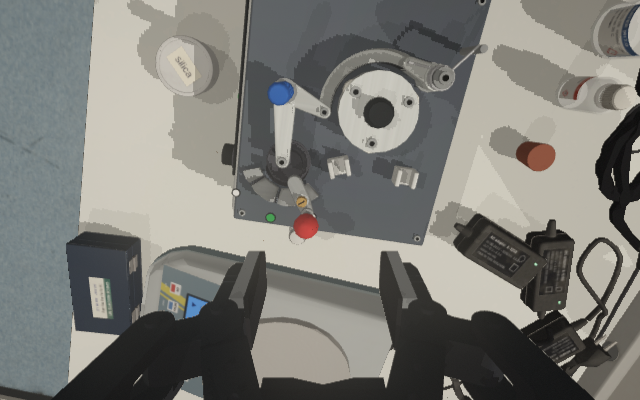

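The wrist view shows the knob at (306,226), green dot (270,217), grip top (281,93) and track pivot screw (438,76). The selector hub is under the arm's nose, near (287,165).

Run:
```python
from h import *
for n,u,v,h in [('knob',306,226,.131),('green',270,217,.086),('white B',236,192,.086),('grip top',281,93,.156),('pivot',438,76,.132),('hub',378,112,.125),('lever hinge',282,162,.11),('tin',186,64,.028)]:
  print(n,atz('w1',u,v,h))
P=atz('w1',438,76,.132)[:2]; g=(atz('w1',281,93,.156)[:2]+[.501,-.1655])/2; print(g,np.linalg.norm(g-P))
```

```text
knob [ 0.5475 -0.2677  0.131 ]
green [ 0.5134 -0.2885  0.086 ]
white B [ 0.4752 -0.2719  0.086 ]
grip top [ 0.5017 -0.1625  0.156 ]
pivot [ 0.6108 -0.1194  0.132 ]
hub [ 0.5771 -0.1578  0.125 ]
lever hinge [ 0.5123 -0.2233  0.11  ]
tin [ 0.3887 -0.1727  0.028 ]
[ 0.50135 -0.164  ] 0.11818825026202906
```

```bash
python3 -m creep '[{"xyz":[-0.05,-0.5,-0.3],"rotation":[0,0,0],"jaw":0.4},{"xyz":[0,-0.45,-0.5],"rotation":[0,0,0],"jaw":0.4},{"xyz":[0,0,-0.8],"rotation":[0,0,0],"jaw":0.4},{"xyz":[0,0,-0.7],"rotation":[0,0,0],"jaw":0.4},{"xyz":[0,0,-0.27],"rotation":[0,0,0],"jaw":0.4},{"xyz":[0,0,0],"rotation":[0,0,0],"jaw":0.65},{"xyz":[0,0,0],"rotation":[0,0,0],"jaw":0.85},{"xyz":[0,0,0],"rotation":[0,0,0],"jaw":0.9},{"xyz":[0,0,0],"rotation":[0,0,0],"jaw":0.9}]' 25
```

```text
time_s: 2.15
tool_pos: [0.548, -0.2678, 0.1358]
tool_rot: [3.141, 0.001, 1.856]
wrist_force: [-0.4, 0.0, 0.2]
opening: 0.0086
grip_force: 0.0
```

Run:
```python
from h import *
save('scene','s2',(330,180,430,280),3); save('wrist','w2')
a=cv2.imread('pics/w2.png'); a=cv2.resize(a,(480,300)); b=cv2.imread('pics/s2.png'); cv2.imwrite('pics/c2.png',np.hstack([a,b]))
```

```text
(no output)
```

View pics/c2.png

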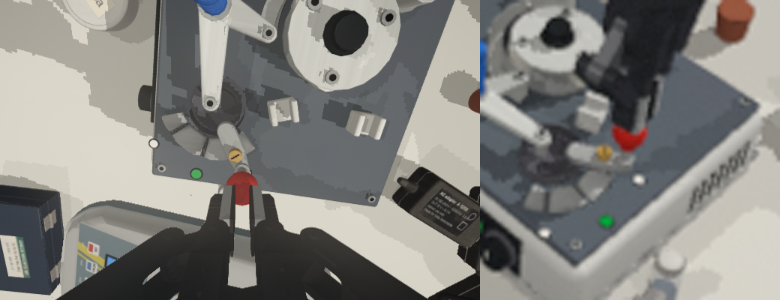

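The wrist picture shows the knob at (386,301) full-size with the closed fingertips overlapping its lower half. The scene view shows the knob still in its running place, so it isn't gripped. I'll check the geometry with depth.

Run:
```python
from h import *
s=4/3
for n,u,v in [('knobtop',241,178),('knob mid',241,190),('knob low',241,200),('Lfinger',228,205),('Rfinger',257,205),('Lf2',228,230)]:
  print(n,(int(u*s),int(v*s)),atd('w2',u*s,v*s))
z=np.load('pics/w2.npz');h=cv2.cvtColor(z['im'],cv2.COLOR_RGB2HSV); m=((h[...,0]<6)|(h[...,0]>174))&(h[...,1]>150)&(h[...,2]>90)
m[:,:280]=0;m[:,370:]=0
v,u=np.nonzero(m); print(u.min(),u.max(),v.min(),v.max())
# project expected knob, tips
c=get_calibration('wrist');T=np.array(c['T_tool_cam']);Rt=R.from_euler('xyz',z['r']).as_matrix();Rm=Rt@T[:3,:3];o=Rt@T[:3,3]+z['p']
for p in ([.5475,-.2685,.131],z['p']+Rt@[0,0,.022],z['p']+Rt@[0,0,.003]):
  q=Rm.T@(np.array(p)-o);print(c['fx']*q[0]/q[2]+c['cx'],c['fy']*q[1]/q[2]+c['cy'],q[2])
show('w2','w2z',(220,180,420,330),4)
```

```text
knobtop (321, 237) [ 0.5439 -0.2581  0.1363]
knob mid (321, 253) [ 0.5453 -0.2631  0.1423]
knob low (321, 266) [ 0.5472 -0.2693  0.1431]
Lfinger (304, 273) [ 0.5374 -0.2592  0.1687]
Rfinger (342, 273) [ 0.5515 -0.2548  0.1691]
Lf2 (304, 306) [ 0.5392 -0.2629  0.1835]
302 343 229 273
322.515914499907 252.59815625220608 0.1744533380958739
323.5152273073488 235.84273975816063 0.19080780183067406
323.58382750317793 252.95698614366705 0.17284758195423178
```

View pics/w2z.png

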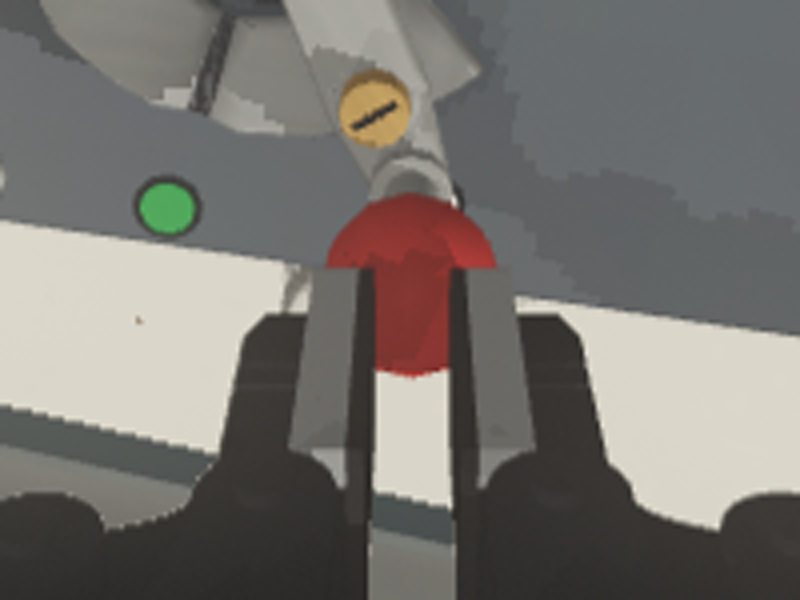

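Run:
```python
from h import *
for s,pts in [('w2',[(304,249),(304,255),(304,265),(304,285),(342,255),(342,285),(286,265),(313,255)]),('w1',[(256,254),(256,262),(256,275),(240,300),(390,262),(390,275)])]:
  z=np.load(f'pics/{s}.npz');Rt=R.from_euler('xyz',z['r']).as_matrix()
  for u,v in pts: print(s,u,v,z['d'][v,u],(Rt.T@(atd(s,u,v)-z['p'])).round(4))
print(read_state()['tool_pos'],get_calibration('wrist')['T_tool_cam'])
```

```text
w2 304 249 0.15311544 [ 0.0112 -0.0086 -0.014 ]
w2 304 255 0.14850214 [ 0.011  -0.0083 -0.0189]
w2 304 265 0.14090207 [ 0.011  -0.0079 -0.027 ]
w2 304 285 0.1270756 [ 0.0114 -0.0072 -0.0415]
w2 342 255 0.1475099 [ 0.0116  0.0077 -0.0198]
w2 342 285 0.12699695 [ 0.0115  0.0065 -0.0415]
w2 286 265 0.1484122 [ 0.0071 -0.0159 -0.0204]
w2 313 255 0.1597592 [ 0.0055 -0.0049 -0.0089]
w1 256 254 0.14883822 [ 0.0113 -0.0286 -0.0185]
w1 256 262 0.14278659 [ 0.0112 -0.0275 -0.0249]
w1 256 275 0.13590907 [ 0.01   -0.0262 -0.0326]
w1 240 300 0.120130084 [ 0.0106 -0.0286 -0.0491]
w1 390 262 0.14213322 [ 0.0115  0.0267 -0.0255]
w1 390 275 0.13295756 [ 0.0116  0.025  -0.0352]
[ 0.54770665 -0.26768962  0.13524908] [[ 4.47200876e-04 -9.45274820e-01 -3.26274907e-01  8.43558009e-02]
 [ 9.99999582e-01  6.82846857e-04 -6.07699968e-04 -4.18642048e-04]
 [ 7.97239273e-04 -3.26274499e-01  9.45274730e-01 -1.50738009e-01]
 [ 0.00000000e+00  0.00000000e+00  0.00000000e+00  1.00000000e+00]]
```

By depth, the fingertips sit about 34 mm farther back than the stated tool geometry (tips at z≈0.148). The fingers therefore closed above the ball. I'll open, go down by that much while watching the force, then close.

```bash
python3 -m creep '[{"xyz":[0,0,0],"rotation":[0,0,0],"jaw":0.4},{"xyz":[0,0,0],"rotation":[0,0,0],"jaw":0.4},{"xyz":[0,0,0],"rotation":[0,0,0],"jaw":0.4},{"xyz":[0,0,-0.25],"rotation":[0,0,0],"jaw":0.4},{"xyz":[0,0,-0.2],"rotation":[0,0,0],"jaw":0.4},{"xyz":[0,-0.02,-0.17],"rotation":[0,0,0],"jaw":0.4},{"xyz":[0,0,0],"rotation":[0,0,0],"jaw":0.4}]' 25
python3 -m creep '[{"xyz":[0,0,0],"rotation":[0,0,0],"jaw":0.7},{"xyz":[0,0,0],"rotation":[0,0,0],"jaw":0.9},{"xyz":[0,0,0],"rotation":[0,0,0],"jaw":0.9},{"xyz":[0,0,0],"rotation":[0,0,0],"jaw":0.9}]' 25
python3 - <<'E'
from h import *
save('wrist','w3',(220,140,420,330),2)
save('scene','s3',(330,180,430,280),3.8)
cv2.imwrite('pics/c3.png',np.hstack([cv2.imread('pics/w3.png'),cv2.imread('pics/s3.png')]))
E
```

```text
time_s: 3.12
tool_pos: [0.5468, -0.2681, 0.1023]
tool_rot: [-3.14, -0.002, 1.856]
wrist_force: [0.5, -0.2, 0.6]
opening: 0.0514
grip_force: 0.0
time_s: 3.62
tool_pos: [0.5479, -0.2687, 0.1042]
tool_rot: [3.141, 0.001, 1.856]
wrist_force: [1.2, -0.6, 0.8]
opening: 0.0207
grip_force: 24.4
```

View pics/c3.png

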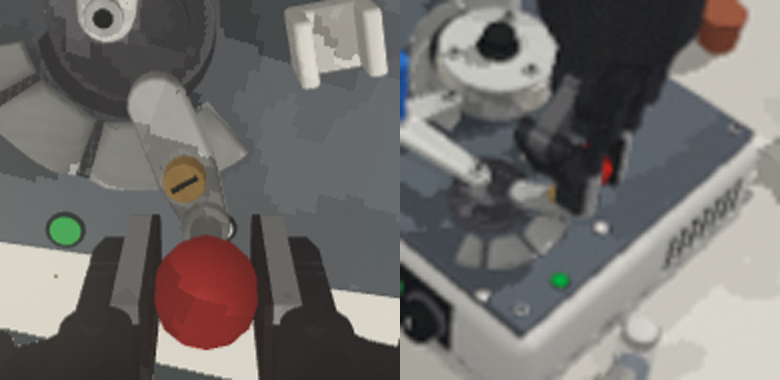

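Both pads hold the knob (21 mm opening, 24 N). Now I'll move it along the arc to the green notch.

```bash
python3 -m creep '[{"xyz":[-0.11,-0.07,0],"rotation":[0,0,-0.4],"jaw":0.9},{"xyz":[-0.11,-0.06,0],"rotation":[0,0,-0.4],"jaw":0.9},{"xyz":[-0.11,-0.05,0],"rotation":[0,0,-0.4],"jaw":0.9},{"xyz":[-0.11,-0.03,0],"rotation":[0,0,-0.4],"jaw":0.9},{"xyz":[-0.11,-0.01,0],"rotation":[0,0,-0.4],"jaw":0.9},{"xyz":[-0.1,0.01,0],"rotation":[0,0,-0.4],"jaw":0.9},{"xyz":[0,0,0],"rotation":[0,0,0],"jaw":0.9},{"xyz":[0,0,0],"rotation":[0,0,0],"jaw":0.9}]' 25
```

```text
time_s: 4.72
tool_pos: [0.515, -0.2809, 0.1044]
tool_rot: [3.141, 0.003, 1.495]
wrist_force: [-1.8, -5.2, 0.6]
opening: 0.0203
grip_force: 26.6
```

```bash
python3 -m creep '[{"xyz":[0,0,0],"rotation":[0,0,0],"jaw":0.5},{"xyz":[0,0,0],"rotation":[0,0,0],"jaw":0.4},{"xyz":[0,0,0],"rotation":[0,0,0],"jaw":0.4},{"xyz":[0,0,0.5],"rotation":[0,0,0],"jaw":0.4},{"xyz":[0,0,0.9],"rotation":[0,0,0],"jaw":0.4},{"xyz":[0,0,0.8],"rotation":[0,0,0],"jaw":0.4},{"xyz":[-0.1,0.5,0],"rotation":[0,0,0],"jaw":0.4},{"xyz":[0,0.5,0],"rotation":[0,0,0],"jaw":0.4},{"xyz":[0,0,0],"rotation":[0,0,0],"jaw":0.4}]' 25
python3 - <<'E'
from h import *
save('wrist','w4')
save('scene','s4')
print('boss',atd('w1',325,112),atd('w1',281,93),atd('w1',285,140),'arc',atd('w1',335,85),atd('w1',360,58))
for v in (165,170,175,180,185,190,200): print(v,atd('sc1',260+192/4.4,150+v/4.4))
c=get_calibration('scene');z=np.load('pics/s4.npz');h=cv2.cvtColor(z['im'],cv2.COLOR_RGB2HSV); m=((h[...,0]<6)|(h[...,0]>174))&(h[...,1]>150)&(h[...,2]>120)
m[:205]=0;m[270:]=0;m[:,:330]=0;m[:,:][:,405:]=0
v,u=np.nonzero(m);print(u.mean(),v.mean(),len(u),atz('s4',u.mean(),v.mean(),.131))
E
```

```text
time_s: 5.85
tool_pos: [0.5097, -0.2266, 0.2129]
tool_rot: [-3.14, -0.001, 1.498]
wrist_force: [-1.0, -0.3, -0.5]
opening: 0.0515
grip_force: 0.0
boss [ 0.5366 -0.171   0.1139] [ 0.5017 -0.1628  0.1555] [ 0.5102 -0.2037  0.1106] arc [ 0.5395 -0.1487  0.0878] [ 0.5538 -0.1213  0.0877]
165 [ 5.625e-01  1.890e-02 -3.000e-04]
170 [ 0.5005 -0.0774  0.1049]
175 [ 0.4985 -0.0802  0.1047]
180 [ 0.4965 -0.0831  0.1046]
185 [ 0.4977 -0.081   0.0987]
190 [ 0.4976 -0.0809  0.0952]
200 [ 0.497  -0.0815  0.0888]
370.19 234.45 100 [ 0.5156 -0.2784  0.131 ]
```

View pics/w4.png

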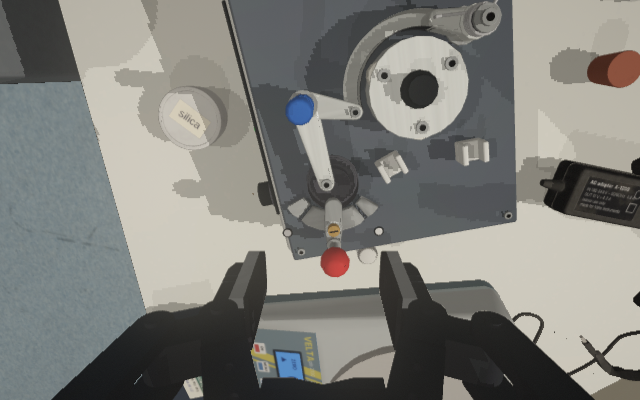

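The lever is now in line with the green mark, with the knob at (335,262), i.e. [0.5156, -0.2784] against the [0.515, -0.279] expected. The grip is at (300,110), and its path to the stop post is clear with the tips at about 121 mm. Next is the grip.

```bash
python3 -m creep '[{"xyz":[-0.1,0.6,0],"rotation":[0,0,0],"jaw":0.45},{"xyz":[-0.06,0.65,0],"rotation":[0,0,0],"jaw":0.5},{"xyz":[0,0,-0.5],"rotation":[0,0,0],"jaw":0.5},{"xyz":[0,0,-0.7],"rotation":[0,0,0],"jaw":0.5},{"xyz":[0,0,-0.6],"rotation":[0,0,0],"jaw":0.5},{"xyz":[0,0,-0.28],"rotation":[0,0,0],"jaw":0.5},{"xyz":[0,0,0],"rotation":[0,0,0],"jaw":0.5}]' 60
python3 -m creep '[{"xyz":[0,0,0],"rotation":[0,0,0],"jaw":0.75},{"xyz":[0,0,0],"rotation":[0,0,0],"jaw":0.95},{"xyz":[0,0,0],"rotation":[0,0,0],"jaw":0.95},{"xyz":[0,0,0],"rotation":[0,0,0],"jaw":0.95}]' 60
```

```text
time_s: 6.82
tool_pos: [0.5015, -0.1665, 0.1088]
tool_rot: [-3.14, -0.001, 1.495]
wrist_force: [1.3, 0.3, 1.1]
opening: 0.0426
grip_force: 0.0
time_s: 7.32
tool_pos: [0.5, -0.1671, 0.1111]
tool_rot: [-3.137, 0.001, 1.496]
wrist_force: [-14.2, -1.2, 9.3]
opening: 0.0145
grip_force: 58.4
```

```bash
python3 -m creep '[{"xyz":[-0.08,0.15,0],"rotation":[0,0,-0.25],"jaw":0.95},{"xyz":[-0.06,0.18,0],"rotation":[0,0,-0.25],"jaw":0.95},{"xyz":[-0.04,0.18,0],"rotation":[0,0,-0.25],"jaw":0.95},{"xyz":[-0.02,0.19,0],"rotation":[0,0,-0.25],"jaw":0.95},{"xyz":[0,0,0],"rotation":[0,0,0],"jaw":0.95}]' 60
```

```text
time_s: 7.95
tool_pos: [0.492, -0.1336, 0.1114]
tool_rot: [3.14, 0.004, 1.345]
wrist_force: [-5.9, -9.2, 1.6]
opening: 0.0145
grip_force: 58.7
```

```bash
python3 -m creep '[{"xyz":[-0.01,0.19,0],"rotation":[0,0,-0.25],"jaw":0.95},{"xyz":[0,0.19,0],"rotation":[0,0,-0.25],"jaw":0.95},{"xyz":[0.02,0.18,0],"rotation":[0,0,-0.25],"jaw":0.95},{"xyz":[0.03,0.15,0],"rotation":[0,0,-0.25],"jaw":0.95},{"xyz":[0,0,0],"rotation":[0,0,0],"jaw":0.95}]' 60
```

```text
time_s: 8.57
tool_pos: [0.4936, -0.0973, 0.1112]
tool_rot: [3.141, 0.003, 1.196]
wrist_force: [-8.6, -6.6, 4.9]
opening: 0.0145
grip_force: 59.3
```

Just short of the stop. I'll press on in small steps until the force rises.

```bash
python3 -m creep '[{"xyz":[0.02,0.08,0],"rotation":[0,0,0],"jaw":0.95},{"xyz":[0.02,0.08,0],"rotation":[0,0,0],"jaw":0.95},{"xyz":[0,0,0],"rotation":[0,0,0],"jaw":0.95}]' 60
python3 -m creep '[{"xyz":[0.02,0.06,0],"rotation":[0,0,0],"jaw":0.95},{"xyz":[0.01,0.06,0],"rotation":[0,0,0],"jaw":0.95},{"xyz":[0,0,0],"rotation":[0,0,0],"jaw":0.95}]' 60
```

```text
time_s: 8.95
tool_pos: [0.4952, -0.0899, 0.1112]
tool_rot: [-3.141, 0.004, 1.197]
wrist_force: [-9.3, -6.5, 6.2]
opening: 0.0146
grip_force: 59.3
time_s: 9.32
tool_pos: [0.4955, -0.0889, 0.1112]
tool_rot: [3.141, 0.013, 1.197]
wrist_force: [-16.2, -29.2, 4.2]
opening: 0.0149
grip_force: 59.2
```

The force jumps with almost no further motion, so it's at the stop. One last look before handing in.

Run:
```python
from h import *
save('wrist','w5',None,.7); save('scene','s5',(260,150,440,290),2)
a=cv2.imread('pics/w5.png');b=cv2.imread('pics/s5.png')[:280,:340];cv2.imwrite('pics/c5.png',np.hstack([a,b]))
s=read_state();print(s['time_s'],s['tool_pos'],s['wrist_force'],s['grip_force'])
z=np.load('pics/s5.npz');h=cv2.cvtColor(z['im'],cv2.COLOR_RGB2HSV); m=((h[...,0]<6)|(h[...,0]>174))&(h[...,1]>150)&(h[...,2]>120)
m[:205]=0;m[270:]=0;m[:,:330]=0;m[:,405:]=0
v,u=np.nonzero(m);print(atz('s5',u.mean(),v.mean(),.131))
```

```text
9.425 [ 0.49547424 -0.08891277  0.11124744] [-17.58365104 -28.55674063   5.05987422] 59.2489618062973
[ 0.5157 -0.2785  0.131 ]
```

View pics/c5.png

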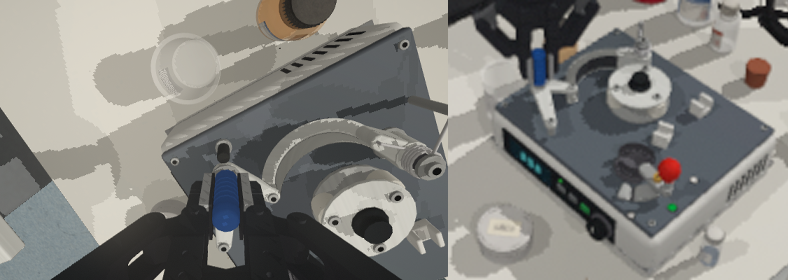

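The arm is against the stop post, with the grip at (226,200) held between the pads. The selector is still at the green mark, and the beaker, bottle, tin and vial haven't moved.

```bash
python3 -c "
from rig import *
print(job_done())"
```

```text
the job is handed in; nothing more can be done
None
```

The job is handed in at about 9.4 s: the selector is in the middle notch at the green mark, the track is swung fully open, and the fingers are holding its grip against the stop.

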